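# Put the stapler away in the roll-top organiser

### The arm

A 7-joint arm with a two-finger parallel gripper is mounted at the origin on the work surface. World frame = base frame: x ahead of the robot, y to its left, z up, the work surface at z = 0. Lengths are in m, angles in degrees, forces in N, time in s.
With the tool pointing down it reaches from about 0.35 to 0.9 m from the base axis. Payload 19.9 kg.
Tool frame: the origin (TCP) lies at the very end of the fingers, on their centre line; the grasp point (between the pads) lies 19 mm behind it (robot.grip_point_offset is the distance from the TCP to the grasp point, in m); z points along the fingers, x is the direction in which the jaws open and shut, and the axes are right-handed (so a half turn about z gives the same grasp; the last joint's range is limited). The gripper opens to 94 mm and grips with 3 to 60 N. Pads are 16 mm wide; open, the fingers measure 119 mm over their backs; the gripper's body (75 mm by 177 mm) begins 78 mm behind the grasp point.
Start: joints at [-72.049, 23.915, -0.59, 92.452, 0.269, 63.638, -3.037], TCP at [0.217, 0.586, 0.205] pointing down, gripper open.
Joint ranges: [-161.28, 161.28], [-22.2, 115.67], [-73.04, 71.86], [3.21, 147.25], [-68.34, 248.33], [10.77, 114.83], [-161.83, 161.83]. Speed limits (degrees/s): [108.29, 108.29, 136.94, 136.94, 172.46, 172.46, 172.46].

### API

Orientations are given as [roll, pitch, yaw] about the fixed x, y, z axes, in that order (R = Rz(yaw) Ry(pitch) Rx(roll)).
In Python, from rig import get_obs, cams, ticket, robot gives the robot as it stands. The module is installed in compiled form; this text tells all that it offers.
- The arm moves only by the tool drive_tool, never from a script. Its argument "moves" is a list of rows, each a list of 2 entries, a list of its own where there are three numbers: the shift along the tool's x, y, z in mm, then the turn, a rotation vector about the tool's x, y, z in rad. In form: [[[dx, dy, dz], [ax, ay, az]], ...]. A call has 1 to 12 rows; each row is the pose to reach, as a shift and turn from the pose measured when the call began, along the tool's axes at that moment; what a row does not reach only later rows make up. A row lasts 1/10 s, in which the tool goes at most 50 mm and 8.59 degrees, less where a joint would pass 70% of its speed; a pose out of reach is approached as far as the arm can. A call with a gripper value outside its range is refused whole. "jaw" is the finger opening in mm, from 0 to 94, set as the call begins (left out, the last holds). The fingers move at their own pace and stop on an object; "grip_force" is the grip in N (left out, the last holds). Time passes only in rows, so rows that repeat a pose let the fingers close. It gives the time, the measured TCP pose, the force and the opening at its end, in the units of the state.
- get_obs(): the state, without advancing time (a new reading comes with each control period).
- cams.capture(name): name is "scene" or "top" or "wrist"; returns the picture (420x560x3 uint8, red, green, blue); there is no depth.
- cams.camera_model(name): a dict with "K" (3x3 intrinsics, pixels), "k1" (the pictures are not rectified: a ray, as slopes to the right and down, at radius r is drawn at 1 + k1 r^2 times it, then the intrinsics apply), "R" (3x3) and "t" (3): a world point X has camera coordinates R X + t; the wrist camera has in their place "hand_eye" (4x4, takes a point from camera to tool coordinates, whose origin is the TCP and whose axes are the tool frame's). Camera axes: x right, y down, z forward; pixel columns grow to the right and rows downward; lengths in m; the calibration is good to about 2 mm. A picture is of the moment at which its call begins: read the wrist's pose just before it. camera_model takes no time and is no camera call.
- ticket.close_job(): hands the job in, once; it reports no verdict.
The state is a dict: "t": time; "joints": joint angles; "joint_velocities": joint speeds; "joint_efforts": joint torques, N m; "tool_pos": TCP position; "tool_rot": TCP orientation; "contact_force": force on the tool from outside, world axes, zero at the start; "wrist_torque": the same for the moment, N m; "opening": opening from 0.0 (shut) to 1.0 (fully open).
Only numpy, scipy, OpenCV 4.12 (cv2) and the standard library are available. Lean on these libraries where they do the work, as an engineer would, in place of code of your own. Each camera call takes 0.05 s, during which the arm holds its last target. There are 200 camera calls.

### The job

Roll the tambour of the wooden desk organiser right up, set the steel stapler down gently and upright in the cork-lined bay and let go of it, then roll the tambour fully shut again. Leave the hole punch in the other bay and everything else on the table where it is.

Things in the scene. Friction and masses are not known exactly. Their poses are not given: they have to be found in the camera images.
- organiser: Wooden roll-top desk organiser fixed to the table, 264 mm deep (x), 286 wide (y), 187 high; origin at the centre of its underside, x from its front to its back, z up. Dark rounded cheeks (12 mm thick, radius 132 mm about the track axis) at both sides, a fixed front board with dummy drawer fronts 90 mm high, the back closed by a fixed shell. With the tambour up, all in front of x = 40 mm is open to above.
- track_axis (a point): Axis of the tambour's circular track: 55 mm above the organiser's origin; the axis runs along the organiser's y.
- tambour (a joint): Pale tambour of 15 slats on the circular track (slats 120 to 128 mm from the axis). Value in rad: 0 = fully shut (lowest slat just above the front board), 1.623 = fully open (slats round the back). Starts shut or up to 0.35 rad open, stays wherever it is left (friction, some 2 to 5 N at the handle), stops firmly at both ends.
- tambour_handle (a point): Middle of the tambour's steel handle, a round bar 10 mm thick, 110 mm long along the organiser's y, on two end posts, 35 mm clear of the slats. It runs on a circle of radius 168 mm about the track axis: at joint value q its elevation angle, from the organiser's -x direction upwards, is 0.4014 + q rad (q = 0: low in front; q = 1.623: on top, slightly behind the axis).
- cork_liner: Cork sheet 125 x 110 x 3 mm fixed on the floor of one bay (either one), centred 32 mm in front of the track axis; origin at the centre of its underside, 75 mm above the table, axes as the organiser's. A stapler standing on it has its origin 3 mm above this origin and, if it lies along x and is centred to 10 mm, clears the closing tambour.
- stapler: Loose steel stapler about 110 mm long (x), 36 mm wide (y) at its dark base, 57 mm high, 0.2 to 0.4 kg; origin at the centre of its underside, nose to -x, z up. It stands upright on the table to the left or right of the robot.
- stapler_grip (a point): Middle of the stapler's bright steel upper arm, 43 mm above the stapler's origin; the arm is 30 mm wide (y), 22 mm high, and good to grip across y.
- hole_punch: Blue plastic hole punch 100 x 52 x 56 mm, loose, standing along x in the bay without cork; origin at the centre of its underside.
- tape_dispenser: Bystander: black tape dispenser with a yellow roll, 130 x 50 x 80 mm, on the table on the side opposite the stapler; origin at the centre of its underside.
- pen_cup: Bystander: white ceramic cup with pens, 80 mm across, 100 mm high (pens to 165 mm), at the right rear; origin at the centre of its underside.
- mug: Bystander: blue mug 80 mm across, 90 mm high, at the left rear; origin at the centre of its underside.
- bays (a point): Centre of the organiser's inner floor, 75 mm above the table at organiser x = 0, y = 0. A divider 8 mm thick, top 30 mm above the floor, runs along x at y = 0 and makes two bays, each 127 mm wide, centred at y = +66 and -66 mm.
Not all that is in view belongs to the job. What is shaped like the stapler but orange or pink is not meant.

How it is judged:
By the outcome, as a careful person would: the job done as asked, in the order asked, and still so for the second after the job is handed in, with the robot touching nothing.
It also fails if it takes over 70 s, if anything falls off the work surface, if the arm or the gripper's body presses on something with over 40 N, if the wrist force passes 120 N, or if a joint passes its speed limit or range.

## Working session

There is one attempt and no reset: what is moved stays moved. The work goes in short steps, Python scripts to look and compute and a tool call to move; the robot and the scene stay as the last step left them, time stands still between calls to the robot, and variables do not carry over. Pictures are saved under pics/ and viewed, about 8 in all and at most 12, crops included, and the job is handed in when it is done.

Besides the shell and the picture viewer there is one more tool, called as a command line: name --argument value ..., lists and objects as JSON in quotes. drive_tool: Moves the arm, as the interface text tells. Its arguments: {"type":"object","properties":{"moves":{"type":"array","items":{"type":"array"}},"jaw":{"type":"number"},"grip_force":{"type":"number"}},"required":["moves"]}

```bash
mkdir -p pics
cat > h.py <<'E'
import numpy as np, cv2
from rig import get_obs, cams, ticket, robot
from scipy.spatial.transform import Rotation as Ro
def save(n,f,img=None):
    im=cams.capture(n) if img is None else img
    cv2.imwrite(f'pics/{f}.png',im[:,:,::-1]); return im
def pose():
    o=get_obs(); return np.array(o['tool_pos']),Ro.from_euler('xyz',o['tool_rot'],degrees=True)
def ext(n,p=None):
    m=cams.camera_model(n); K=np.array(m['K'])
    if 'R' in m: R=np.array(m['R']);t=np.array(m['t']);return K,m['k1'],R.T,-R.T@t
    H=np.array(m['hand_eye']); P,Q=p or pose(); return K,m['k1'],Q.as_matrix()@H[:3,:3],P+Q.apply(H[:3,3])
def ray(n,uv,p=None):
    K,k1,R,c=ext(n,p); x=np.linalg.inv(K)@np.array([uv[0],uv[1],1.]); d=x[:2].copy()
    for _ in range(20): d=x[:2]/(1+k1*(d@d))
    return c,R@np.array([d[0],d[1],1.])
def onz(n,uv,z,p=None):
    c,d=ray(n,uv,p); return c+d*(z-c[2])/d[2]
def proj(n,X,p=None):
    K,k1,R,c=ext(n,p); q=R.T@(np.array(X)-c); s=q[:2]/q[2]; s=s*(1+k1*(s@s)); return K[:2,:2]@s+K[:2,2]
def tool(target,rpy=None):
    P,Q=pose(); print('shift mm',(Q.inv().apply(np.array(target)-P)*1000).round(1), 'turn',(Q.inv()*Ro.from_euler('xyz',rpy,degrees=True)).as_rotvec().round(4) if rpy is not None else '')
E
python3 - <<'E'
from h import *
print(get_obs()); a=save('scene','s0');b=save('top','t0')
for n in('scene','top','wrist'):
    K,k,R,c=ext(n);print(n,c.round(3),R[:,2].round(3),K[0,0])
E
```

```text
{'t': 0.0, 'joints': array([-72.05101022,  23.94730457,  -0.59142344,  92.48728449,
         0.26909938,  63.63930604,  -3.03541784]), 'joint_velocities': array([-0.05083008, -0.04708105,  0.04597037,  0.02247986,  0.03750603,
       -0.02875661,  0.01397566]), 'joint_efforts': array([ 9.74313161e-05, -8.51261973e+01,  6.38506562e-01, -4.26012647e+01,
       -4.89327195e-02,  1.84658164e-02,  1.27893777e-04]), 'tool_pos': array([0.21697012, 0.58570096, 0.2048203 ]), 'tool_rot': array([1.79995249e+02, 7.23627165e-02, 6.96758966e+01]), 'contact_force': array([ 0.02284963, -0.13136562, -0.60033121]), 'wrist_torque': array([ 0.04511641,  0.01397507, -0.00696314]), 'opening': 0.9987407723048924}
scene [ 1.369 -0.477  0.879] [-0.727  0.353 -0.589] 408.53666941799196
top [0.225 0.007 1.384] [ 0.157 -0.007 -0.988] 496.75381735902675
wrist [0.149 0.611 0.383] [ 0.236 -0.089 -0.968] 322.2789569113311
```

View pics/s0.png

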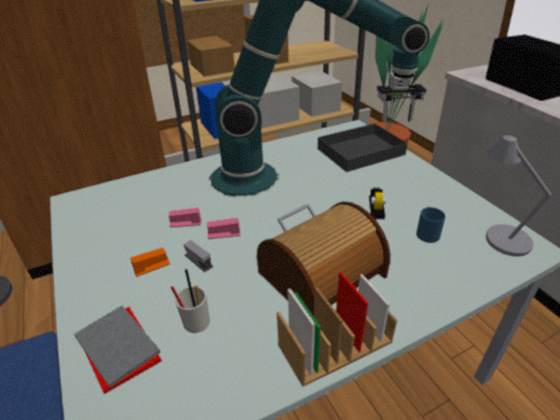

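View pics/t0.png

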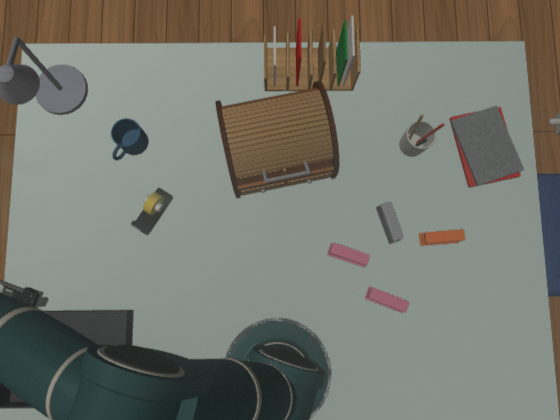

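Run:
```python
from h import *
a=cv2.imread('pics/t0.png')[80:255,205:410]
cv2.imwrite('pics/c1.png',cv2.resize(a,None,fx=3.4,fy=3.4,interpolation=cv2.INTER_CUBIC))
a=cv2.imread('pics/s0.png')
b=cv2.resize(a[195:320,160:400],None,fx=3.3,fy=3.3,interpolation=cv2.INTER_CUBIC)
cv2.imwrite('pics/c2.png',b)
for uv in [(390,222),(348,254),(442,237),(387,299)]: print(uv,onz('top',uv,.054).round(3))
```

```text
(390, 222) [ 0.397 -0.309  0.054]
(348, 254) [ 0.311 -0.193  0.054]
(442, 237) [ 0.355 -0.448  0.054]
(387, 299) [ 0.192 -0.292  0.054]
```

View pics/c1.png

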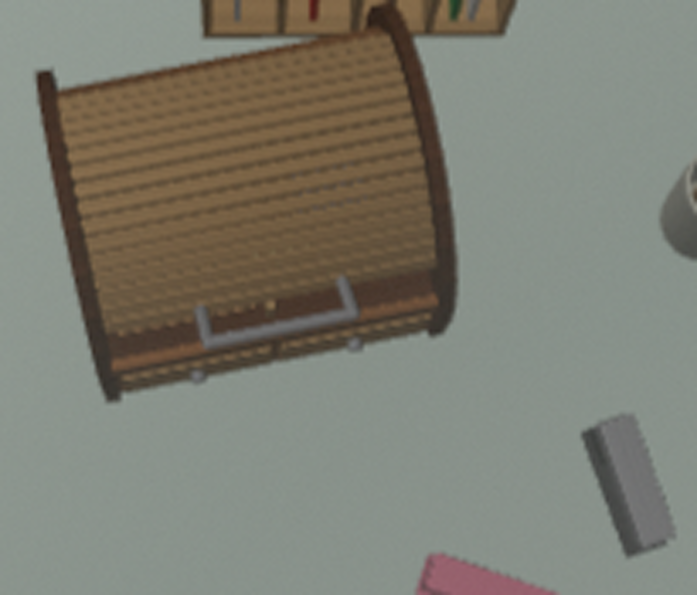

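View pics/c2.png

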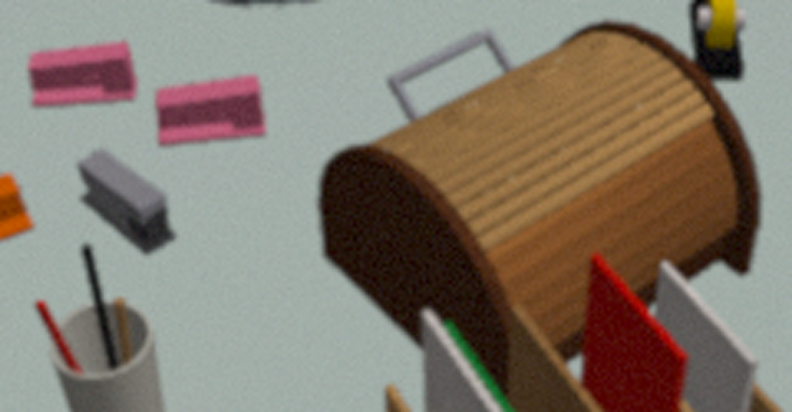

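```bash
cat >> h.py <<'E'
def tri(obs):
    A=np.zeros((3,3));b=np.zeros(3);L=[]
    for c,d in obs:
        d=d/np.linalg.norm(d);M=np.eye(3)-np.outer(d,d);A+=M;b+=M@c
    X=np.linalg.solve(A,b); return X,[np.linalg.norm(np.cross(X-c,d/np.linalg.norm(d))).round(4) for c,d in obs]
E
python3 - <<'E'
from h import *
T=lambda x,y:ray('top',(205+x/3.4,80+y/3.4)); S=lambda x,y:ray('scene',(160+x/3.3,195+y/3.3))
L,e=tri([T(206,343),S(487,36)]);R,f=tri([T(355,314),S(395,80)])
print(L,e,R,f,np.linalg.norm(L-R)); d=L-R; yaw=np.arctan2(-d[0],d[1]);print('yaw',np.degrees(yaw))
m=(L+R)/2; s=(m[2]-.055)/.168;el=np.arcsin(s);print('q',el-.4014)
ax=m[:2]+.168*np.cos(el)*np.array([np.cos(yaw),np.sin(yaw)]);print('org',ax)
for lx,ly,z in [(-.132,.143,.055),(-.132,-.143,.055),(.02,.143,.185),(.02,-.143,.185)]:
    X=[*(ax+np.array([[np.cos(yaw),-np.sin(yaw)],[np.sin(yaw),np.cos(yaw)]])@[lx,ly]),z]
    p=proj('top',X);print((p-[205,80])*3.4, (proj('scene',X)-[160,195])*3.3)
# stapler top
im=cv2.imread('pics/t0.png'); roi=im[195:250,370:410].astype(int); hsv=cv2.cvtColor(roi.astype('uint8'),cv2.COLOR_BGR2HSV)
print('table',im[250,300],'arm',im[225,392]); 
c=[onz('top',(205+x/3.4,80+y/3.4),.054) for x,y in [(597,424),(632,415),(638,553),(672,540)]]; c=np.array(c);print(c.round(3));d=c[:2].mean(0)-c[2:].mean(0);print('stap',c.mean(0),np.degrees(np.arctan2(d[1],d[0])),np.linalg.norm(d),np.linalg.norm(c[0]-c[1]))
E
```

```text
[0.49109853 0.02502756 0.15329657] [np.float64(0.0003), np.float64(0.0003)] [ 0.5129007  -0.08340306  0.15635492] [np.float64(0.0032), np.float64(0.0032)] 0.11064305890619902
yaw 11.368883177583456
q 0.23487169171398292
org [ 0.63447345 -0.0025512 ]
[ 99.37523676 387.00132615] [554.52798031  84.67906444]
[447.65222385 315.8093735 ] [319.16656896 210.24093811]
[ 46.06919277 155.95495021] [680.10104985  48.41241027]
[423.94421122  80.81490556] [422.59880931 190.50056463]
table [139 146 136] arm [115 114 114]
[[ 0.444 -0.286  0.054]
 [ 0.451 -0.314  0.054]
 [ 0.341 -0.314  0.054]
 [ 0.351 -0.341  0.054]]
stap [ 0.39668063 -0.31389451  0.054     ] 15.176075962539677 0.10565468095841134 0.029208399127961505
```

Run:
```python
from h import *
tool([.47,-.03,.30],[180,0,11.4])
```

```text
shift mm [-489.6  451.1  -94.5] turn [7.000e-04 1.000e-03 1.017e+00]
```

drive_tool --moves '[[[-25,20,-40],[0,0,0.1]],[[-60,55,-80],[0,0,0.2]],[[-95,87,-94],[0,0,0.3]],[[-130,120,-94],[0,0,0.4]],[[-165,152,-94],[0,0,0.5]],[[-200,184,-94],[0,0,0.6]],[[-235,216,-94],[0,0,0.7]],[[-270,249,-94],[0,0,0.8]],[[-305,281,-94],[0,0,0.9]],[[-340,313,-94],[0,0,1.017]],[[-375,345,-94],[0,0,1.017]],[[-410,378,-94],[0,0,1.017]]]' --jaw 40 --grip_force 25

```text
t: 1.3
tool_pos: [0.4292, 0.0681, 0.2994]
tool_rot: [180.0, 0.0, 11.4]
contact_force: [0.6, 0.9, -1.0]
opening: 0.426
```

Run:
```python
from h import *
print(get_obs()['joints'].round(1));tool([.47,-.03,.30],[180,0,11.4])
```

```text
[-43.5  -2.2  29.8 111.5   1.2  70.5  -2.7]
shift mm [ 20.6 104.2  -0.5] turn [ 0.0005  0.0003 -0.0002]
```

drive_tool --moves '[[[10,50,0],[0,0,0]],[[20,90,0],[0,0,0]],[[20.6,104,0],[0,0,0]],[[20.6,104,0],[0,0,0]],[[20.6,104,0],[0,0,0]]]'

```text
t: 1.8
tool_pos: [0.4697, -0.0292, 0.2992]
tool_rot: [180.0, 0.0, 11.4]
contact_force: [-0.5, 0.4, 0.5]
opening: 0.423
```

Run:
```python
from h import *
save('wrist','w1')
o=np.array([.6345,-.0025]);y=np.radians(11.4);u=np.array([np.cos(y),np.sin(y)]);v=np.array([-u[1],u[0]])
el=.4014+.235
for s in(-.055,0,.055): print(proj('wrist',[*(o-.168*np.cos(el)*u+s*v),.055+.168*np.sin(el)]))
```

```text
[307.93634997 253.07389793]
[309.18231668 203.38487963]
[310.53930453 149.35473274]
```

View pics/w1.png

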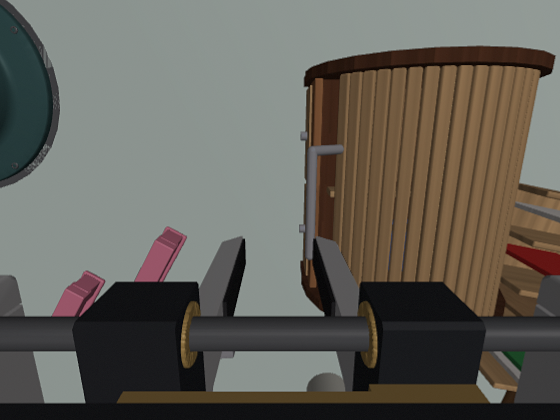

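```bash
cat >> h.py <<'E'
O=np.array([.6345,-.0025]);Y=np.radians(11.4);U=np.array([np.cos(Y),np.sin(Y)]);V=np.array([-U[1],U[0]])
def W(x,y,z): return np.array([*(O+x*U+y*V),z])
def H(q,below=.014):
    e=.4014+q; return W(-.168*np.cos(e),0,.055+.168*np.sin(e)-below)
E
python3 - <<'E'
from h import *
t=H(.235);print(t);tool(t,[180,0,11.4])
E
```

```text
[ 0.50205321 -0.02920596  0.14084308]
shift mm [ 31.8   6.9 158.5] turn [0.0002 0.0007 0.001 ]
```

drive_tool --moves '[[[16,4,20],[0,0,0]],[[32,7,50],[0,0,0]],[[32,7,75],[0,0,0]],[[32,7,100],[0,0,0]],[[32,7,120],[0,0,0]],[[32,7,135],[0,0,0]],[[32,7,147],[0,0,0]],[[32,7,155],[0,0,0]],[[32,7,158],[0,0,0]],[[32,7,158],[0,0,0]]]' --jaw 25

```text
t: 2.85
tool_pos: [0.5024, -0.029, 0.1414]
tool_rot: [180.0, 0.0, 11.5]
contact_force: [-0.5, -0.0, -0.1]
opening: 0.266
```

drive_tool --moves '[[[0,0,0],[0,0,0]],[[0,0,0],[0,0,0]],[[0,0,0],[0,0,0]],[[0,0,0],[0,0,0]]]' --jaw 0 --grip_force 20

```text
t: 3.25
tool_pos: [0.5027, -0.029, 0.1417]
tool_rot: [180.0, -0.0, 11.5]
contact_force: [1.6, 0.2, 2.8]
opening: 0.1
```

Run:
```python
from h import *
P,Q=pose(); o=get_obs();print(o['opening']*94,P,o['contact_force'])
rel=(P[:2]-O)@U; print('bar x rel',rel,'exp',-.168*np.cos(.6364), 'q from x',np.arccos(-rel/.168)-.4014)
P0=H(.235)
for q in np.linspace(.235,1.60,25)[1:]: print((Q.inv().apply(H(q)-P0)*1000).round(0).tolist(),end=',')
```

```text
9.393454556704489 [ 0.50273181 -0.0289509   0.14173375] [1.62027038 0.22011099 2.80926777]
bar x rel -0.13439677676730308 exp -0.1351123971547578 q from x 0.2421330846265044
[6.0, 0.0, -8.0],[12.0, 0.0, -15.0],[19.0, 0.0, -21.0],[26.0, 0.0, -28.0],[33.0, 0.0, -34.0],[41.0, 0.0, -39.0],[49.0, 0.0, -45.0],[58.0, 0.0, -49.0],[66.0, 0.0, -53.0],[75.0, 0.0, -57.0],[84.0, 0.0, -60.0],[93.0, 0.0, -63.0],[103.0, 0.0, -65.0],[112.0, 0.0, -67.0],[121.0, 0.0, -68.0],[131.0, 0.0, -68.0],[141.0, 0.0, -68.0],[150.0, 0.0, -67.0],[160.0, 0.0, -66.0],[169.0, 0.0, -65.0],[178.0, 0.0, -62.0],[187.0, 0.0, -60.0],[196.0, 0.0, -57.0],[205.0, 0.0, -53.0],
```

Gripped (9.4 mm bar). Roll up along the arc.

drive_tool --moves '[[[6,0,-8],[0,0,0]],[[12,0,-15],[0,0,0]],[[19,0,-21],[0,0,0]],[[26,0,-28],[0,0,0]],[[33,0,-34],[0,0,0]],[[41,0,-39],[0,0,0]],[[49,0,-45],[0,0,0]],[[58,0,-49],[0,0,0]],[[66,0,-53],[0,0,0]],[[75,0,-57],[0,0,0]],[[84,0,-60],[0,0,0]],[[93,0,-63],[0,0,0]]]'

```text
t: 4.45
tool_pos: [0.5946, -0.0105, 0.2051]
tool_rot: [180.0, -0.0, 11.5]
contact_force: [-2.2, -2.8, -4.4]
opening: 0.095
```

Run:
```python
from h import *
P,Q=pose(); o=get_obs();print(o['opening']*94,(P-H(.9175))*1000,o['contact_force'])
rel=(P[:2]-O)@U; print('q from x',np.arccos(-rel/.168)-.4014)
for q in np.append(np.linspace(.9175,1.61,12)[1:],1.623): print((Q.inv().apply(H(q)-P)*1000).round(0).tolist(),end=',')
```

```text
8.920159778796585 [1.16368164 0.32622765 1.37113818] [-2.2120311  -2.82590351 -4.41598184]
q from x 0.9249006311843762
[9.0, 0.0, -1.0],[20.0, 0.0, -3.0],[30.0, 0.0, -4.0],[41.0, 0.0, -4.0],[51.0, 0.0, -4.0],[62.0, 0.0, -3.0],[72.0, 0.0, -1.0],[83.0, 0.0, 1.0],[93.0, 0.0, 4.0],[103.0, 0.0, 8.0],[112.0, 0.0, 12.0],[114.0, 0.0, 13.0],
```

drive_tool --moves '[[[9,0,-2],[0,0,0]],[[20,0,-3],[0,0,0]],[[30,0,-4],[0,0,0]],[[41,0,-4],[0,0,0]],[[51,0,-4],[0,0,0]],[[62,0,-3],[0,0,0]],[[72,0,-1],[0,0,0]],[[83,0,1],[0,0,0]],[[93,0,4],[0,0,0]],[[103,0,8],[0,0,0]],[[112,0,12],[0,0,0]],[[115,0,13],[0,0,0]]]'

```text
t: 5.65
tool_pos: [0.7054, 0.0119, 0.1916]
tool_rot: [-180.0, 0.4, 11.4]
contact_force: [-40.6, -4.0, 29.1]
opening: 0.102
```

Run:
```python
from h import *
P,Q=pose(); o=get_obs();print(o['opening']*94,(P-H(1.623))*1000,o['contact_force'])
rel=(P[:2]-O)@U; print('q from x',np.arccos(-rel/.168)-.4014)
```

```text
9.541647294073693 [-1.21982811 -0.17054229 -0.45112531] [-40.59766753  -3.99049102  29.12443433]
q from x 1.6148743927129117
```

drive_tool --moves '[[[-1,0,0],[0,0,0]],[[-1,0,0],[0,0,0]],[[-1,0,-5],[0,0,0]],[[-1,0,-20],[0,0,0]],[[-1,0,-50],[0,0,0]],[[-1,0,-90],[0,0,0]],[[-1,0,-110],[0,0,0]],[[-1,0,-110],[0,0,0]]]' --jaw 28

```text
t: 6.45
tool_pos: [0.7064, 0.0115, 0.3064]
tool_rot: [-180.0, 0.0, 11.4]
contact_force: [-0.2, 0.1, 0.5]
opening: 0.298
```

Run:
```python
from h import *
o=get_obs();print(o['joints'].round(1),o['contact_force'],o['opening'])
tool([.397,-.314,.25],[180,0,-74.8]);save('top','t1')
a=cv2.imread('pics/t1.png')[80:255,205:410]
cv2.imwrite('pics/c3.png',cv2.resize(a,None,fx=3.4,fy=3.4))
```

```text
[-24.7  32.4  35.   72.5 -18.2  80.5  20.4] [-0.21761892  0.09475301  0.54307943] 0.29843236283458874
shift mm [-367.9  257.7   56.4] turn [1.0000e-04 2.0000e-04 1.5053e+00]
```

drive_tool --moves '[[[-28,20,0],[0,0,0.125]],[[-56,40,0],[0,0,0.25]],[[-85,60,0],[0,0,0.375]],[[-115,80,0],[0,0,0.5]],[[-145,101,0],[0,0,0.625]],[[-175,122,0],[0,0,0.75]],[[-205,143,0],[0,0,0.875]],[[-235,165,0],[0,0,1.0]],[[-265,186,0],[0,0,1.125]],[[-295,207,10],[0,0,1.25]],[[-325,228,25],[0,0,1.375]],[[-350,246,40],[0,0,1.5]]]' --jaw 60

```text
t: 7.7
tool_pos: [0.41, -0.2997, 0.2643]
tool_rot: [179.9, 0.1, -74.8]
contact_force: [1.1, -0.5, 0.2]
opening: 0.64
```

drive_tool --moves '[[[0,0,0],[0,0,0]]]'

```text
t: 7.8
tool_pos: [0.4066, -0.3016, 0.2629]
tool_rot: [179.8, 0.1, -75.3]
contact_force: [0.5, 0.8, -0.1]
opening: 0.637
```

Run:
```python
from h import *
o=get_obs();print(o['joints'].round(1));tool([.397,-.314,.15],[180,0,-74.8])
w=save('wrist','w2');a=cv2.resize(w,(400,300))
t=cv2.resize(cams.capture('top')[80:255,205:410],(400,300))
save(0,'m1',np.hstack([a,t]))
```

```text
[-20.3  15.2  63.4 106.3 -14.6  67.6 -27.4]
shift mm [  9.9  12.1 112.9] turn [ 0.0036  0.0025 -0.0095]
```

View pics/m1.png

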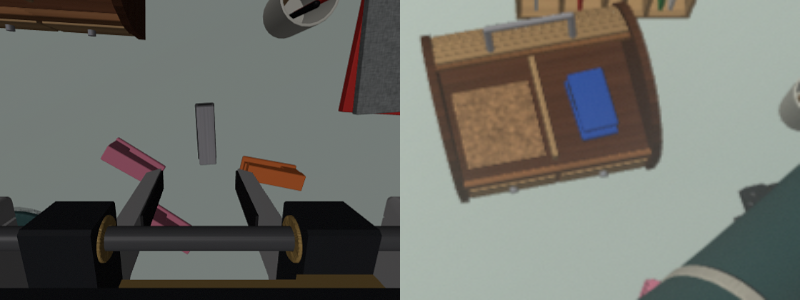

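Run:
```python
from h import *
w=cv2.imread('pics/w2.png'); p=pose()
h=cv2.cvtColor(w,cv2.COLOR_BGR2HSV); r=np.zeros(w.shape[:2],np.uint8)
r[135:240,255:320]=1
print(w[185,287],w[185,265],w[236,287])
from numpy import abs
d=(np.abs(w.astype(int)-w[175:195,284:292].reshape(-1,3).mean(0)).max(2)<22)&(r>0)
n,l,s,c=cv2.connectedComponentsWithStats(d.astype('uint8'));i=1+s[1:,4].argmax();print(s[i])
pts=np.argwhere(l==i)[:,::-1].astype(np.float32);rc=cv2.minAreaRect(pts);b=cv2.boxPoints(rc);print(rc)
X=np.array([onz('wrist',q,.054,p) for q in b]);print(X.round(4));m=X.mean(0);
e=[X[1]-X[0],X[2]-X[1]];e.sort(key=np.linalg.norm);print([np.linalg.norm(v) for v in e],m,np.degrees(np.arctan2(e[1][1],e[1][0])))
```

```text
[87 85 86] [119 122 115] [119 123 115]
[ 275  148   28   84 1922]
((288.2372131347656, 189.59446716308594), (82.1322250366211, 24.019128799438477), 86.93350982666016)
[[ 0.4502 -0.2832  0.054 ]
 [ 0.4591 -0.3103  0.054 ]
 [ 0.3619 -0.344   0.054 ]
 [ 0.3523 -0.3151  0.054 ]]
[np.float64(0.028530103173280634), np.float64(0.10288422948880639)] [ 0.40585783 -0.31311477  0.054     ] -160.86610811028984
```

Run:
```python
from h import *
tool([.404,-.3135,.17],[180,0,-71.2])
```

```text
shift mm [12.1  8.7 94. ] turn [ 0.0025  0.0019 -0.0632]
```

drive_tool --moves '[[[6,4,30],[0,0,-0.03]],[[12,9,60],[0,0,-0.063]],[[12,9,85],[0,0,-0.063]],[[12,9,94],[0.0025,0.002,-0.063]],[[12,9,94],[0.0025,0.002,-0.063]],[[12,9,94],[0.0025,0.002,-0.063]],[[12,9,94],[0.0025,0.002,-0.063]]]'

```text
t: 8.6
tool_pos: [0.4046, -0.3136, 0.1711]
tool_rot: [-179.9, -0.1, -71.2]
contact_force: [0.5, 0.7, -0.5]
opening: 0.639
```

Run:
```python
from h import *
p=pose();w=save('wrist','w3');print(p[0])
for q in [(.45,-.298,.054),(.404,-.3135,.054),(.358,-.329,.054)]: print(proj('wrist',q,p))
```

```text
[ 0.404583   -0.31356577  0.17114102]
[277.73932534 152.95486   ]
[277.60741878 204.81570191]
[277.48566152 252.66082745]
```

View pics/w3.png

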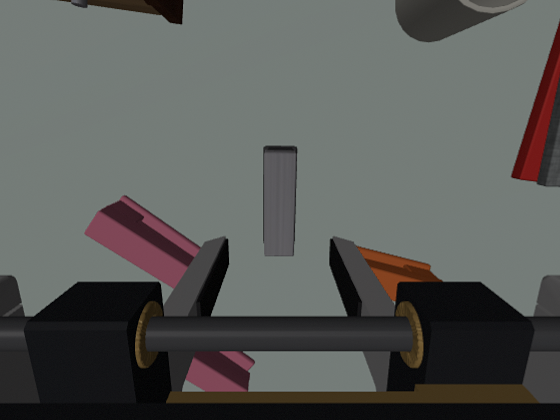

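drive_tool --moves '[[[2,0,30],[0,0,0]],[[2,0,60],[0,0,0]],[[2,0,90],[0,0,0]],[[2,0,115],[0,0,0]],[[2,0,132],[0,0,0]],[[2,0,141],[0,0,0]],[[2,0,145],[0,0,0]],[[2,0,145],[0,0,0]]]'

```text
t: 9.45
tool_pos: [0.4057, -0.3157, 0.0264]
tool_rot: [-179.9, -0.1, -71.2]
contact_force: [0.2, -0.5, 0.8]
opening: 0.64
```

drive_tool --moves '[[[0,0,0],[0,0,0]],[[0,0,0],[0,0,0]],[[0,0,0],[0,0,0]],[[0,0,0],[0,0,0]],[[0,0,0],[0,0,0]],[[0,0,0],[0,0,0]]]' --jaw 0 --grip_force 35

```text
t: 10.05
tool_pos: [0.4058, -0.3156, 0.0266]
tool_rot: [-179.9, -0.1, -71.2]
contact_force: [-0.7, 2.6, 6.1]
opening: 0.317
```

drive_tool --moves '[[[0,0,-5],[0,0,0]],[[0,0,-20],[0,0,0]],[[0,0,-50],[0,0,0]],[[0,0,-85],[0,0,0]],[[0,0,-120],[0,0,0]],[[0,0,-160],[0,0,0]],[[0,0,-200],[0,0,0]],[[0,0,-220],[0,0,0]],[[0,0,-220],[0,0,0]]]'

```text
t: 10.95
tool_pos: [0.4057, -0.3162, 0.2495]
tool_rot: [-179.7, -0.2, -71.2]
contact_force: [0.7, 0.1, -4.7]
opening: 0.315
```

Run:
```python
from h import *
o=get_obs();print(o['joints'].round(1),o['opening']*94,o['contact_force'])
print(W(-.032,.066,.24));tool(W(-.032,.066,.24),[180,0,11.4-90])
save('wrist','w4')
```

```text
[-16.8  16.8  61.9 106.7 -16.4  65.8 -20.3] 29.620958658062197 [ 0.70284761  0.07797953 -4.65093579]
[0.59008594 0.05587286 0.24      ]
shift mm [-292.7 -294.5   10.2] turn [-0.0058 -0.003   0.1297]
```

drive_tool --moves '[[[-20,-20,-5],[0,0,0.02]],[[-50,-50,-8],[0,0,0.04]],[[-80,-80,-8],[0,0,0.06]],[[-110,-110,-8],[0,0,0.08]],[[-140,-140,-8],[0,0,0.1]],[[-170,-170,-8],[0,0,0.12]],[[-200,-200,-5],[0,0,0.13]],[[-230,-230,0],[0,0,0.13]],[[-260,-260,5],[0,0,0.13]],[[-280,-282,10],[-0.006,-0.003,0.13]],[[-293,-294,10],[-0.006,-0.003,0.13]],[[-293,-294,10],[-0.006,-0.003,0.13]]]'

```text
t: 12.2
tool_pos: [0.5889, 0.0585, 0.2369]
tool_rot: [179.8, 0.0, -78.5]
contact_force: [-0.5, 0.1, -4.3]
opening: 0.316
```

drive_tool --moves '[[[0,0,0],[0,0,0]],[[0,0,0],[0,0,0]]]'

```text
t: 12.4
tool_pos: [0.5884, 0.0574, 0.2367]
tool_rot: [179.7, 0.0, -78.6]
contact_force: [-1.5, -0.7, -3.5]
opening: 0.315
```

Run:
```python
from h import *
o=get_obs();p=pose();print(o['joints'].round(1),o['opening']*94,o['contact_force'],p[0])
tool(W(-.032,.066,.081+.026),[180,0,11.4-90])
w=save('wrist','w5',);t=cams.capture('top')
f=lambda X:proj('top',X).round(0)
print('cork corners pred top',[f(W(-.032+a*.0625,.066+b*.055,.078)) for a in(-1,1) for b in(-1,1)])
print('wrist pred',[proj('wrist',W(-.032+a*.0625,.066+b*.055,.078),p).round(0) for a in(-1,1) for b in(-1,1)])
save(0,'m2',np.hstack([cv2.resize(w,(440,330)),cv2.resize(t[80:230,205:365],(352,330))]))
```

```text
[-48.7  27.2  54.8  96.5 -23.6  68.9 -66.7] 29.654696983125508 [-1.46457821 -0.72638079 -3.52110899] [0.5883839 0.0573551 0.2367457]
shift mm [  1.9  -2.  129.7] turn [0.0045 0.0005 0.0008]
cork corners pred top [array([279., 169.]), array([239., 177.]), array([270., 125.]), array([230., 133.])]
wrist pred [array([329., 247.]), array([231., 247.]), array([334., 133.]), array([226., 133.])]
```

View pics/m2.png

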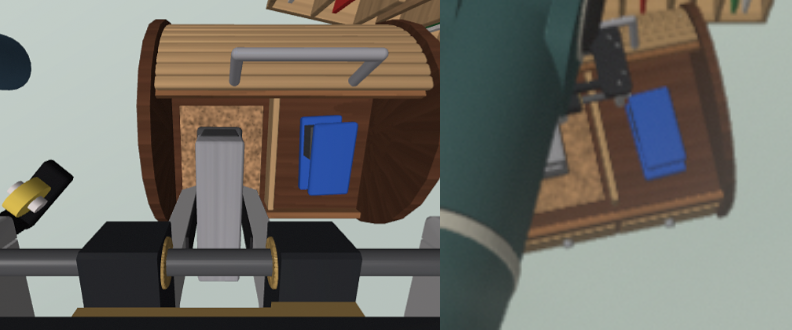

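drive_tool --moves '[[[2,-1,20],[0.0045,0,0]],[[3,-2,45],[0.0045,0,0]],[[3,-2,70],[0.0045,0,0]],[[3,-2,92],[0.0045,0,0]],[[3,-2,108],[0.0045,0,0]],[[3,-2,118],[0.0045,0,0]],[[3,-2,124],[0.0045,0,0]],[[3,-2,127],[0.0045,0,0]],[[3,-2,128],[0.0045,0,0]],[[3,-2,128],[0.0045,0,0]]]'

```text
t: 13.5
tool_pos: [0.5909, 0.0549, 0.1095]
tool_rot: [-179.9, 0.0, -78.6]
contact_force: [0.0, -0.6, -3.3]
opening: 0.317
```

drive_tool --moves '[[[0,0,1],[0,0,0]],[[0,0,1.5],[0,0,0]],[[0,0,2],[0,0,0]],[[0,0,2.5],[0,0,0]],[[0,0,2.5],[0,0,0]]]'

```text
t: 14.0
tool_pos: [0.5909, 0.055, 0.1069]
tool_rot: [-179.9, 0.0, -78.5]
contact_force: [0.4, 0.4, -3.3]
opening: 0.313
```

drive_tool --moves '[[[0,0,0.5],[0,0,0]],[[0,0,1],[0,0,0]],[[0,0,1.5],[0,0,0]],[[0,0,2],[0,0,0]],[[0,0,2],[0,0,0]]]'

```text
t: 14.5
tool_pos: [0.5909, 0.055, 0.1049]
tool_rot: [-179.9, 0.0, -78.5]
contact_force: [0.2, 0.4, -3.0]
opening: 0.315
```

drive_tool --moves '[[[0,0,0.5],[0,0,0]],[[0,0,1],[0,0,0]],[[0,0,1.5],[0,0,0]],[[0,0,1.5],[0,0,0]]]'

```text
t: 14.9
tool_pos: [0.591, 0.055, 0.1046]
tool_rot: [-179.9, 0.1, -78.6]
contact_force: [-10.5, 1.4, 21.6]
opening: 0.319
```

drive_tool --moves '[[[0,0,-0.8],[0,0,0]],[[0,0,-0.8],[0,0,0]]]'

```text
t: 15.1
tool_pos: [0.5911, 0.055, 0.1056]
tool_rot: [-179.9, 0.1, -78.6]
contact_force: [-1.0, 0.5, -3.0]
opening: 0.318
```

drive_tool --moves '[[[0,0,0],[0,0,0]],[[0,0,0],[0,0,0]],[[0,0,0],[0,0,0]],[[0,0,0],[0,0,0]]]' --jaw 52

```text
t: 15.5
tool_pos: [0.5912, 0.055, 0.1056]
tool_rot: [-179.9, 0.1, -78.6]
contact_force: [0.6, -0.7, -0.5]
opening: 0.554
```

drive_tool --moves '[[[0,0,-8],[0,0,0]],[[0,0,-22],[0,0,0]],[[0,0,-45],[0,0,0]],[[0,0,-75],[0,0,0]],[[0,0,-110],[0,0,0]],[[0,0,-150],[0,0,0]],[[0,0,-190],[0,0,0]],[[0,0,-200],[0,0,0]],[[0,0,-200],[0,0,0]]]'

```text
t: 16.4
tool_pos: [0.5914, 0.0543, 0.3077]
tool_rot: [-179.7, 0.1, -78.6]
contact_force: [-0.8, -0.4, -0.6]
opening: 0.553
```

Run:
```python
from h import *
o=get_obs();p=pose();print(o['joints'].round(1),o['opening']*94,o['contact_force'],p[0])
tool(H(1.615)+[0,0,.09],[180,0,11.4])
w=save('wrist','w6');print([proj('wrist',W(a,b,z),p).round(0) for a,b,z in [(-.032,.066,.132),(-.087,.066,.132),(.023,.066,.132)]])
```

```text
[-50.   23.9  57.1  91.2 -20.7  76.  -68.7] 52.015910165354455 [-0.80364227 -0.36502247 -0.60567601] [0.59136862 0.05434531 0.30772713]
shift mm [  64.4 -103.3   25.5] turn [-0.0057 -0.0022 -1.5701]
[array([277., 193.]), array([277., 239.]), array([277., 143.])]
```

View pics/w6.png

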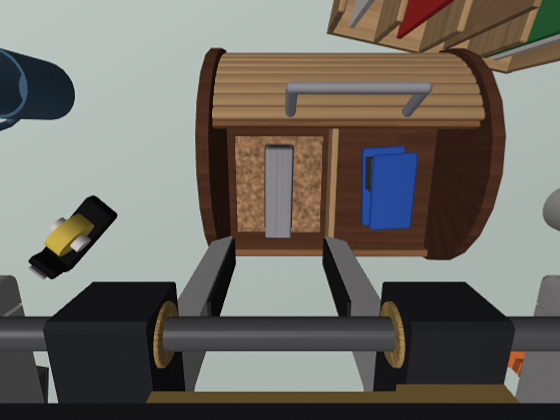

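drive_tool --moves '[[[5,-8,0],[0,0,-0.13]],[[10,-17,0],[0,0,-0.26]],[[16,-26,0],[0,0,-0.39]],[[21,-34,0],[0,0,-0.52]],[[27,-43,0],[0,0,-0.65]],[[32,-52,0],[0,0,-0.78]],[[37,-60,0],[0,0,-0.91]],[[43,-69,0],[0,0,-1.04]],[[48,-77,0],[0,0,-1.17]],[[53,-86,5],[0,0,-1.3]],[[59,-95,15],[0,0,-1.43]],[[64,-103,25],[0,0,-1.56]]]' --jaw 28

```text
t: 17.65
tool_pos: [0.7044, 0.0121, 0.279]
tool_rot: [-179.9, -0.0, 11.1]
contact_force: [-0.1, 0.7, -1.1]
opening: 0.299
```

drive_tool --moves '[[[0,0,0],[0,0,0]]]'

```text
t: 17.75
tool_pos: [0.7038, 0.0115, 0.276]
tool_rot: [-179.8, 0.2, 11.2]
contact_force: [0.3, 0.1, -0.9]
opening: 0.3
```

Run:
```python
from h import *
p=pose();tool(H(1.615),[180,0,11.4]);w=save('wrist','w7')
print([proj('wrist',W(-.168*np.cos(.4014+q),b,.055+.168*np.sin(.4014+q)),p).round(0) for q in(1.6,1.623) for b in(.055,0)])
h=cv2.cvtColor(w,cv2.COLOR_RGB2HSV)
for r in (130,150,170,190,210): print(r,''.join('#' if s<40 else '.' for s in h[r,240:400:2,1]))
```

```text
shift mm [ 2.   0.3 83.4] turn [-0.003   0.0034 -0.0032]
[array([277., 148.]), array([278., 218.]), array([282., 148.]), array([282., 218.])]
130 ............................................####################################
150 ........################...................#####################################
170 .................#######...................#####################################
190 ..................######..................#########.............................
210 ..................######..................#######.........######################
```

drive_tool --moves '[[[2,0,20],[-0.003,0.003,0]],[[3,0,40],[-0.003,0.003,0]],[[3,0,58],[-0.003,0.003,0]],[[3,0,70],[-0.003,0.003,0]],[[3,0,78],[-0.003,0.003,0]],[[3,0,83],[-0.003,0.003,0]],[[3,0,83],[-0.003,0.003,0]]]'

```text
t: 18.5
tool_pos: [0.7061, 0.0125, 0.1934]
tool_rot: [-180.0, 0.0, 10.9]
contact_force: [-0.2, 0.7, 0.8]
opening: 0.299
```

drive_tool --moves '[[[0,0,0],[0,0,0]],[[0,0,0],[0,0,0]],[[0,0,0],[0,0,0]],[[0,0,0],[0,0,0]]]' --jaw 0 --grip_force 20

```text
t: 18.9
tool_pos: [0.705, 0.0121, 0.1939]
tool_rot: [-180.0, 0.2, 10.9]
contact_force: [-13.4, -0.5, 8.4]
opening: 0.098
```

Run:
```python
from h import *
P,Q=pose(); o=get_obs();print(o['opening']*94,(P-H(1.623))*1000,o['contact_force'])
for q in np.linspace(1.623,.0,37)[1:]: print((Q.inv().apply(H(q)-H(1.623))*1000).round(0).tolist(),end=',')
```

```text
9.254795599958232 [-1.68973399  0.09100023  1.87904053] [-13.35363642  -0.46161215   8.37317983]
[-7.0, 0.0, -3.0],[-14.0, 0.0, -6.0],[-21.0, 0.0, -8.0],[-28.0, 0.0, -11.0],[-36.0, 0.0, -13.0],[-43.0, 0.0, -14.0],[-51.0, 0.0, -15.0],[-58.0, 1.0, -16.0],[-66.0, 1.0, -17.0],[-73.0, 1.0, -17.0],[-81.0, 1.0, -17.0],[-88.0, 1.0, -16.0],[-96.0, 1.0, -15.0],[-103.0, 1.0, -14.0],[-111.0, 1.0, -13.0],[-118.0, 1.0, -11.0],[-125.0, 1.0, -9.0],[-132.0, 1.0, -6.0],[-140.0, 1.0, -3.0],[-146.0, 1.0, -0.0],[-153.0, 1.0, 3.0],[-160.0, 1.0, 7.0],[-166.0, 1.0, 11.0],[-172.0, 2.0, 16.0],[-178.0, 2.0, 20.0],[-184.0, 2.0, 25.0],[-190.0, 2.0, 30.0],[-195.0, 2.0, 36.0],[-200.0, 2.0, 41.0],[-205.0, 2.0, 47.0],[-210.0, 2.0, 53.0],[-214.0, 2.0, 59.0],[-218.0, 2.0, 66.0],[-222.0, 2.0, 72.0],[-225.0, 2.0, 79.0],[-228.0, 2.0, 86.0],
```

drive_tool --moves '[[[-7,0,-3],[0,0,0]],[[-14,0,-6],[0,0,0]],[[-21,0,-8],[0,0,0]],[[-28,0,-11],[0,0,0]],[[-36,0,-13],[0,0,0]],[[-43,0,-14],[0,0,0]],[[-51,0,-15],[0,0,0]],[[-58,1,-16],[0,0,0]],[[-66,1,-17],[0,0,0]],[[-73,1,-17],[0,0,0]],[[-81,1,-17],[0,0,0]],[[-88,1,-16],[0,0,0]]]'

```text
t: 20.1
tool_pos: [0.619, -0.005, 0.2114]
tool_rot: [-179.9, 0.0, 10.9]
contact_force: [3.0, 2.2, 11.9]
opening: 0.101
```

Run:
```python
from h import *
P,Q=pose(); o=get_obs();print(o['opening']*94,o['contact_force']);rel=(P[:2]-O)@U; q0=np.arccos(-rel/.168)-.4014;print(q0,(P-H(q0))*1000)
for q in np.linspace(q0,.0,25)[1:]: print((Q.inv().apply(H(q,.012)-P)*1000).round(0).tolist(),end=',')
```

```text
9.483942994561087 [ 2.9577368   2.17583006 11.87910985]
1.075585655369006 [-0.11836796  0.58703965  3.13427487]
[-7.0, 1.0, 2.0],[-15.0, 1.0, 3.0],[-22.0, 1.0, 5.0],[-30.0, 1.0, 7.0],[-37.0, 1.0, 9.0],[-44.0, 1.0, 11.0],[-51.0, 1.0, 14.0],[-58.0, 1.0, 17.0],[-64.0, 1.0, 21.0],[-71.0, 1.0, 24.0],[-77.0, 1.0, 29.0],[-83.0, 1.0, 33.0],[-89.0, 1.0, 37.0],[-95.0, 1.0, 42.0],[-101.0, 2.0, 47.0],[-106.0, 2.0, 53.0],[-111.0, 2.0, 58.0],[-116.0, 2.0, 64.0],[-120.0, 2.0, 70.0],[-125.0, 2.0, 76.0],[-129.0, 2.0, 83.0],[-132.0, 2.0, 89.0],[-136.0, 2.0, 96.0],[-139.0, 2.0, 103.0],
```

drive_tool --moves '[[[-7,1,1],[0,0,0]],[[-15,1,2],[0,0,0]],[[-22,1,4],[0,0,0]],[[-30,1,6],[0,0,0]],[[-37,1,8],[0,0,0]],[[-44,1,10],[0,0,0]],[[-51,1,13],[0,0,0]],[[-58,1,16],[0,0,0]],[[-64,1,20],[0,0,0]],[[-71,1,23],[0,0,0]],[[-77,1,28],[0,0,0]],[[-83,1,32],[0,0,0]]]'

```text
t: 21.3
tool_pos: [0.5364, -0.022, 0.1793]
tool_rot: [-179.9, 0.1, 10.9]
contact_force: [-2.9, 3.3, 8.1]
opening: 0.098
```

Run:
```python
from h import *
P,Q=pose(); o=get_obs();print(o['opening']*94,o['contact_force']);rel=(P[:2]-O)@U; q0=np.arccos(-rel/.168)-.4014;print(q0,(P-H(q0))*1000)
b=.055+.168*np.sin(.4014+q0)-P[2]
for q in np.append(np.linspace(q0,.0,12)[1:],-.012): print((Q.inv().apply(H(q,b)-P)*1000).round(0).tolist(),end=',')
```

```text
9.205101661938802 [-2.89781215  3.25468875  8.0505405 ]
0.5318726420836527 [-0.06011028  0.29811375  3.34899722]
[-6.0, 0.0, 5.0],[-13.0, 0.0, 10.0],[-18.0, 0.0, 16.0],[-24.0, 1.0, 22.0],[-29.0, 1.0, 28.0],[-34.0, 1.0, 34.0],[-39.0, 1.0, 41.0],[-43.0, 1.0, 48.0],[-48.0, 1.0, 55.0],[-51.0, 1.0, 62.0],[-55.0, 1.0, 69.0],[-55.0, 1.0, 71.0],
```

drive_tool --moves '[[[-6,0,5],[0,0,0]],[[-13,0,10],[0,0,0]],[[-18,0,16],[0,0,0]],[[-24,1,22],[0,0,0]],[[-29,1,28],[0,0,0]],[[-34,1,34],[0,0,0]],[[-39,1,41],[0,0,0]],[[-43,1,48],[0,0,0]],[[-48,1,55],[0,0,0]],[[-51,1,62],[0,0,0]],[[-54,1,68],[0,0,0]],[[-55,1,71],[0,0,0]]]'

```text
t: 22.5
tool_pos: [0.4813, -0.0333, 0.1076]
tool_rot: [-179.9, 0.2, 10.9]
contact_force: [-5.6, 3.3, 5.8]
opening: 0.096
```

drive_tool --moves '[[[0,0,1],[0,0,0]],[[0,0,1],[0,0,0]]]'

```text
t: 22.7
tool_pos: [0.4811, -0.0334, 0.1068]
tool_rot: [-179.8, 0.2, 10.9]
contact_force: [-5.9, 3.9, 12.0]
opening: 0.1
```

Run:
```python
from h import *
P,Q=pose(); o=get_obs();print(o['opening']*94,o['contact_force']);rel=(P[:2]-O)@U; print(np.arccos(-rel/.168)-.4014,(P-H(0))*1000)
```

```text
9.440362890678498 [-5.92734191  3.91020395 12.0068098 ]
-0.028245166861030846 [-1.76599421 -0.30809377  0.17759863]
```

drive_tool --moves '[[[0,0,1],[0,0,0]],[[0,0,2],[0,0,0]],[[0,0,2],[0,0,0]]]'

```text
t: 23.0
tool_pos: [0.4813, -0.0339, 0.1055]
tool_rot: [-179.8, 0.2, 10.9]
contact_force: [-7.1, 1.4, 25.6]
opening: 0.098
```

drive_tool --moves '[[[0,0,0],[0,0,0]],[[0,0,0],[0,0,0]],[[0,0,0],[0,0,0]],[[0,0,-5],[0,0,0]],[[0,0,-20],[0,0,0]],[[0,0,-50],[0,0,0]],[[0,0,-90],[0,0,0]],[[0,0,-130],[0,0,0]],[[-30,0,-170],[0,0,0]],[[-60,0,-190],[0,0,0]],[[-60,0,-190],[0,0,0]]]' --jaw 24

```text
t: 24.1
tool_pos: [0.4219, -0.0466, 0.2987]
tool_rot: [-179.7, -0.1, 10.8]
contact_force: [0.2, 0.1, 0.0]
opening: 0.253
```

Run:
```python
from h import *
p=pose();w=save('wrist','w8');t=cams.capture('top');s=cams.capture('scene')
e=.4014
for q in(0,.02,.05):
  X=W(-.168*np.cos(e+q),.05,.055+.168*np.sin(e+q));print(q,proj('wrist',X,p).round(1),(proj('scene',X)).round(1))
save(0,'m3',np.hstack([cv2.resize(w,(440,330)),cv2.resize(s[180:330,130:290],(352,330),interpolation=cv2.INTER_CUBIC)]))
h=cv2.cvtColor(w,cv2.COLOR_RGB2HSV)
```

```text
0 [335.  144.2] [302.  212.3]
0.02 [336.7 144.4] [302.3 211.7]
0.05 [339.5 144.6] [302.7 210.8]
```

View pics/m3.png

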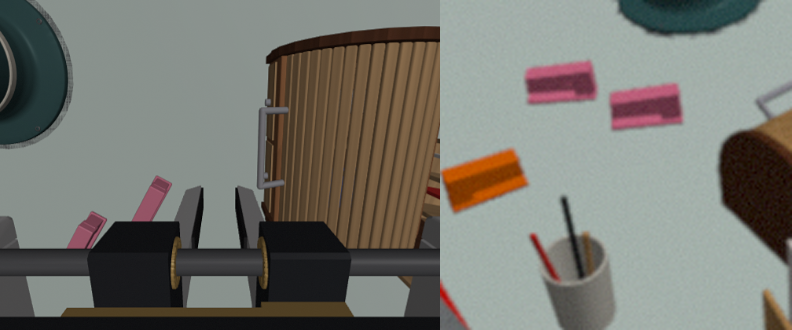

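```bash
python3 -c "
from h import *
print(ticket.close_job())"
```

```text
the job is handed in; nothing more can be done
None
```

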